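Hold the cooled tin carrier level above its stand

ROBOT

A 7-joint arm with a two-finger parallel gripper is mounted at the origin on a cart in front of the work surface, level with it; the furniture and walls round the work are solid. World frame = base frame: x ahead of the robot, y to its left, z up, the work surface at z = 0. Lengths are in mm, angles in rad, forces in N, time in s.
With the tool pointing down it reaches from about 425 to 875 mm from the base axis. Payload 9.9 kg.
Tool frame: the origin (TCP) lies at the centre of the arm's flange, where the gripper is bolted on; the fingertips stand 173 mm ahead of it and the grasp point (between the pads) lies 155 mm ahead of it; z points along the fingers, y is the line along which they close (so a half turn about z gives the same grasp; the last joint's range is limited). The gripper opens to 85 mm and grips with 20 to 120 N. Pads are 22 mm wide; open, the fingers measure 114 mm over their backs; the gripper's body (76 mm by 85 mm) begins 54 mm behind the grasp point. The pads swing forward as they close: fully open they stand 13 mm farther back than shut.
Start: joints at [-1.334, 0.576, 0.025, 1.437, -0.015, 1.129, -0.057], TCP at [212.839, 640.573, 404.689] pointing down, gripper open.
Joint ranges: [-2.76, 2.76], [-0.34, 2.15], [-1.52, 1.57], [0.19, 2.46], [-1.09, 4.23], [0.17, 1.99], [-2.82, 2.82]. Speed limits (rad/s): [2.22, 2.22, 3.01, 3.01, 3.14, 3.14, 3.14].

INTERFACE

Orientations are given as [roll, pitch, yaw] about the fixed x, y, z axes, in that order (R = Rz(yaw) Ry(pitch) Rx(roll)).
In Python, from cell import r gives the robot as it stands.
- The arm moves only by the tool servo_tool, never from a script. Its argument "targets" is a list of rows, each a list of 5 numbers: the gripper command: -1 is fully open, 1 is shut, values between are in proportion, then the shift along the tool's x, y, z in cm, then the turn about the tool's z in degrees. A call has 1 to 20 rows; each row shifts and turns the commanded pose from where the row before left it, along the tool's axes as they then stand; what a row does not reach is not made up. A row lasts 1/12 s, in which the tool goes at most 41.7 mm and 7.16 degrees, less where a joint would pass 70% of its speed; a pose out of reach is approached as far as the arm can. A call is refused whole if a number of a shift passes 4.17 or a number of a turn 7.16, either way. A call with a gripper value outside its range is refused whole. The fingers move at their own pace and stop on an object; the grip force is fixed at half the most. Time passes only in rows, so rows that do not move let the fingers close. It gives the time, the measured TCP pose, the force, the opening and the grip force at its end, in the units of the state.
- r.get_obs(): the state, without advancing time (a new reading comes with each control period).
- r.snapshot(name): name is "scene" or "top" or "wrist"; returns the picture (420x560x3 uint8, red, green, blue); there is no depth.
- r.camera_info(name): a dict with "fx", "fy", "cx", "cy" (pixels), "eye" and "rotation" of the camera in the world. Camera axes: x right, y up, looking along -z (the intrinsics and any distortion apply to the point x, -y, -z); pixel columns grow to the right and rows downward; lengths in mm; the calibration is good to about 2 mm. A picture is of the moment at which its call begins: read the wrist's pose just before it. camera_info takes no time and is no camera call; for the wrist camera it gives the pose at the moment of the call.
- r.job_done(): hands the job in; it is judged then, once.
The state is a dict: "clock": time; "joint_pos": joint angles; "dq": joint speeds; "effort": joint torques, N m; "position": TCP position; "eef_rot": TCP orientation; "wrist_force": force on the tool from outside, world axes, zero at the start; "wrist_torque": the same for the moment, N m; "finger_gap": finger opening in mm; "finger_force": force on a finger pad.
Only numpy, scipy, OpenCV 4.12 (cv2) and the standard library are available. Lean on these libraries where they do the work, as an engineer would, in place of code of your own. Each camera call takes 0.05 s, during which the arm holds its last target. There are 200 camera calls.

TASK

Take the mortar prism off the two tins in the carrier and lay it flat, same side down and without dropping it, on free bench clear of the stand. Then take the carrier by the middle of the black grip between the tins, lift it straight up, level, not turned and with both tins seated, and hold it still about 15 cm (10 to 20) above its stand, so that I can slide the balance under it. Hold it there for 3 seconds and finish while still holding it; leave everything else where it is.

Things in the scene. Friction and masses are not known exactly. Their poses are not given: they have to be found in the camera images.
- carrier: flat aluminium carrier, plate 80 x 210 x 8 mm (x, y, z), 0.3 kg, lying loose on the stand. Origin: centre of its underside; z up, y along its length. Grey round wells (outer diameter 70, top edge 26 mm above the origin) at y = +66 and -66 mm hold a tin each; the black grip stands between them
- grip (a point): centre of the carrier's black grip, 31 mm above the carrier's underside: an upright block 18 mm thick along the carrier's x, 40 mm long along its y, top 49 mm above the carrier's underside, foot 26 x 46 mm up to 14 mm. Pinch it across its 18 mm from above. At first the prism lies 4 mm above it and hides it
- stand: low steel stand fixed to the bench: base 90 x 130 x 6 mm, two rubber-topped rails along x at y = +50 and -50 mm, tops 30 mm above the bench. Origin: centre of its underside; z up, y along its length, as the carrier's within 0.02 rad. The carrier's underside lies on the rails, not fastened
- prism: grey mortar prism 40 x 160 x 40 mm (x, y, z), 0.56 kg, lying loose across the two tin lids, underside 53 mm above the carrier's underside (83 mm above the bench), along the carrier's y within 0.1 rad. Origin: centre of its underside; y along its length, z up. Lids lie only under its ends; beside its middle the space is free
- tin_a: round aluminium moisture tin with closed lid, diameter 59, height 38 mm, 30 to 60 g, loose in the carrier's well at +y. Origin: centre of its underside, 16 mm above the carrier's underside; z up
- tin_b: round aluminium moisture tin with closed lid, diameter 59, height 38 mm, 30 to 60 g, loose in the carrier's well at -y. Origin: centre of its underside, 16 mm above the carrier's underside; z up
- well_a (a point): centre of the inner floor of the carrier's +y well, 16 mm above the carrier's underside; inner diameter 62 mm, rim 10 mm above this point
- well_b (a point): centre of the inner floor of the carrier's -y well, 16 mm above the carrier's underside; inner diameter 62 mm, rim 10 mm above this point
- oven_handle (a point): foremost point of the oven's green door handle (fixed, 43 mm wide along y), halfway up it; it hangs from 75 mm above to 75 mm below this point. The oven door's front stands 29 mm behind it: keep hand and arm clear of both
- jar: bystander: clear screw jar, diameter 66, height 116 mm; stands at the left before the sheet-steel cabinet or at the back in the gap between cabinet and oven (it may change places with the square bottle). Origin: centre of its underside
- other_prism: bystander: another mortar prism, 40 x 160 x 40 mm, with a paper label, lying on the bench at the left. Origin: centre of its underside, y along its length
- wood_block: bystander: wooden block 40 x 110 x 28 mm at the far left. Origin: centre of its underside, y along its length
- tape_roll: bystander: roll of tape, diameter 98, height 48 mm. The stand is in one of two places, before the oven's right part or before the gap at the oven's left end, and the roll in the other; the strip of bench between the two (about 0.2 m long along y, from the bench edge 0.43 m ahead of the robot to the oven) is free. Origin: centre of its underside
- square_bottle: bystander: square bottle 56 x 56 x 115 mm, in the gap between cabinet and oven or at the left. Origin: centre of its underside
- cup: bystander: small plastic cup, diameter 39, height 48 mm, at the left before the sheet-steel cabinet. Origin: centre of its underside

How it is judged (in metres and radians):
On the way, in this order (a step that is already met when the one before it is completed fails the run):
1. the prism lies flat on the bench, clear of the stand and let go, while the carrier still stands on its stand (height (world z) of prism between -0.008 and 0.008 m and angle between prism's own z axis and vertical below 0.08 rad and horizontal distance between prism and stand above 0.1 m and contact force between prism and the fingers below 0.1 N and contact force between prism and carrier below 0.05 N and contact force between prism and stand below 0.05 N and z of carrier in the frame of stand below 0.036 m), for 0.2 s.
2. the carrier, gripped, is held level and still 10 to 20 cm above its stand for 2 s (z of carrier in the frame of stand between 0.125 and 0.235 m and horizontal distance between carrier and stand below 0.03 m and angle between the y axis of carrier and the y axis of stand, either way round below 0.13 rad and angle between carrier's own z axis and vertical below 0.09 rad and linear speed of carrier below 0.02 m/s and angular speed of carrier below 0.12 rad/s and contact force between carrier and the fingers above 1 N and contact force between carrier and stand below 0.05 N and contact force between carrier and prism below 0.05 N and contact force between carrier and jar below 0.05 N and contact force between carrier and other_prism below 0.05 N and contact force between carrier and wood_block below 0.05 N and contact force between carrier and tape_roll below 0.05 N and contact force between carrier and square_bottle below 0.05 N and contact force between carrier and cup below 0.05 N and distance between the grasp point and grip below 0.028 m), for 2 s.
At the end, for the whole second after the job is handed in: Carrier held by its grip alone, at rest, 95 to 205 mm above the stand's rails, within 30 mm and 0.13 rad (yaw) of straight above it, tilt under 0.09; tins within 8 mm of their wells' centres, untilted; prism let go, flat on the bench on its first underside, over 10 cm (centres) from the stand (all of step 2 and height (world z) of prism between -0.008 and 0.008 m and angle between prism's own z axis and vertical below 0.08 rad and horizontal distance between prism and stand above 0.1 m and contact force between each of prism, tin_a, tin_b and the fingers below 0.1 N and contact force between prism and carrier below 0.05 N and contact force between prism and stand below 0.05 N and horizontal distance between tin_a and well_a below 0.008 m and distance between tin_a and well_a below 0.01 m and angle between the z axis of each of tin_a, tin_b and the z axis of carrier, either way round below 0.08 rad and horizontal distance between tin_b and well_b below 0.008 m and distance between tin_b and well_b below 0.01 m); the arm keeps its last pose, push and grip.
It fails at once if the carrier is tipped by more than 0.2 rad (angle between carrier's own z axis and vertical above 0.2 rad).
It fails at once if the carrier is taken more than 8 cm sideways from above its stand (horizontal distance between carrier and stand above 0.08 m).
It fails at once if the prism is dropped (falls at more than 0.6 m/s low over the bench) (linear speed of prism above 0.6 m/s and height (world z) of prism below 0.04 m and contact force between prism and the fingers below 0.1 N).
It fails at once if a bystander is shifted by more than 3 cm or knocked over (distance of any of jar, other_prism, wood_block, tape_roll, square_bottle, cup from where it was at the start of the episode above 0.03 m or angle between any of jar, other_prism, wood_block, tape_roll, square_bottle, cup's own z axis and vertical above 0.5 rad).
It also fails if it takes over 59 s, if anything falls off the work surface, if the arm or the gripper's body presses on something with over 40 N, if the wrist force passes 120 N, or if a joint passes its speed limit or range.

## Working session

There is one attempt and no reset: what is moved stays moved. The work goes in short steps, Python scripts to look and compute and a tool call to move; the robot and the scene stay as the last step left them, time stands still between calls to the robot, and variables do not carry over. Pictures are saved under pics/ and viewed, at most 10 in all, crops included, and the job is handed in when it is done.

Besides the shell and the picture viewer there is one more tool, called after "Emit:" as name(argument=value, ...) on one line, values as JSON. servo_tool: Moves the arm, as the interface text tells. Its arguments: {"type":"object","properties":{"targets":{"type":"array","items":{"type":"array","items":{"type":"number"}}}},"required":["targets"]}

```bash
mkdir -p pics
cat > h.py <<'E'
import numpy as np, cv2
from cell import r
def info(n):
    c=r.camera_info(n); return {k:(np.array(v,float) if isinstance(v,(list,tuple,np.ndarray)) else v) for k,v in c.items()}
def ray(c,px,z):
    px=np.atleast_2d(np.array(px,float))
    d=np.c_[(px[:,0]-c['cx'])/c['fx'],-(px[:,1]-c['cy'])/c['fy'],-np.ones(len(px))]@c['rotation'].T
    e=c['eye']; return e+d*((z-e[2])/d[:,2])[:,None]
def snap(n,f):
    im=r.snapshot(n)[:,:,::-1].copy(); cv2.imwrite('pics/'+f,im); return im
E
python3 - <<'E'
from h import *
print(r.get_obs())
for n in('scene','top','wrist'): print(n,r.camera_info(n))
a=snap('top','top0.png');b=snap('scene','scene0.png')
E
```

```text
{'clock': 0.0, 'joint_pos': array([-1.33380248,  0.57650881,  0.02485052,  1.43788007, -0.01500411,
        1.12895813, -0.05650458]), 'dq': array([-0.00088761, -0.00095869,  0.00122943, -0.00056833,  0.00252721,
        0.0001648 , -0.00061711]), 'effort': array([ 1.02291862e-03, -7.65743780e+01,  2.25076050e+00, -2.85963839e+01,
        1.53426599e-02,  1.28053312e-02, -1.32795978e-05]), 'position': array([212.77513187, 640.42773158, 403.868084  ]), 'eef_rot': array([-3.14002504e+00,  8.06650155e-05,  2.82082161e+00]), 'wrist_force': array([ 0.1654549 , -0.00935968, -0.84571686]), 'wrist_torque': array([0.01709402, 0.01588519, 0.0160835 ]), 'finger_force': 0.0, 'finger_gap': 85.30964562321878}
scene {'fx': 447.20091656506935, 'fy': 447.20091656506935, 'cx': 277.1987493276174, 'cy': 201.21941478198192, 'eye': array([ -247.39545844, -1152.00613365,  1289.50573736]), 'rotation': array([ 0.89879947, -0.02356723, -0.59702665])}
top {'fx': 426.1617227987425, 'fy': 426.1617227987425, 'cx': 278.6551863425162, 'cy': 205.69501302114415, 'eye': array([ 442.64423787,   34.99710199, 1553.85906615]), 'rotation': array([ 0.10201922, -0.01991904, -1.59790618])}
wrist {'fx': 313.29826413291227, 'fy': 313.29826413291227, 'cx': 279.3365378097874, 'cy': 204.93939082894838, 'eye': array([138.45827984, 665.6936968 , 372.67485808]), 'rotation': array([-0.31249673,  0.00188279,  1.24954797])}
```

View pics/top0.png

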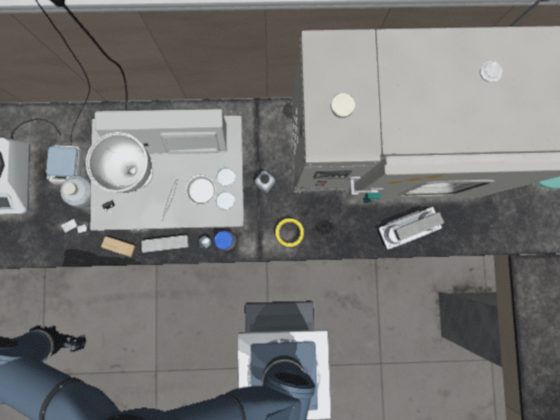

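View pics/scene0.png

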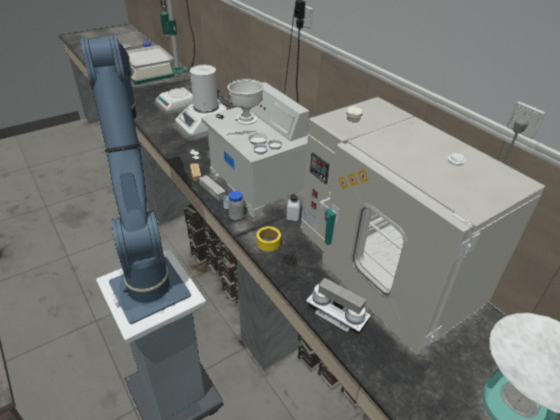

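The top view shows the carrier with the prism at about (411,228), the tape roll at (289,233) and the green handle near (372,196). The scene view agrees, with the carrier at (338,306). The stand is therefore in front of the oven's right part, and the free strip lies between it and the roll.

```bash
python3 - <<'E'
s=open('h.py').read()
s=s.replace("def info(n):\n    c=r.camera_info(n); return","from scipy.spatial.transform import Rotation as R\ndef info(n):\n    c=r.camera_info(n); c['rotation']=R.from_euler('xyz',c['rotation']).as_matrix(); return")
open('h.py','w').write(s)
E
python3 - <<'E'
from h import *
c=info('top'); im=cv2.imread('pics/top0.png')
print('tape',ray(c,[289,233],48)[0],'edge',ray(c,[[340,262],[420,257]],0),'ovenfront',ray(c,[[340,192],[480,198]],0))
print('carrier',ray(c,[411,228],100),'handle',ray(c,[372,196],150))
cr=cv2.resize(im[150:265,265:465],None,fx=4,fy=4,interpolation=cv2.INTER_CUBIC); cv2.imwrite('pics/c1.png',cr)
E
```

```text
tape [498.16132166 -33.06955362  48.        ] edge [[ 390.04480119 -217.18851381    0.        ]
 [ 400.00792098 -510.34125285    0.        ]] ovenfront [[ 645.94285331 -227.89476781    0.        ]
 [ 610.8061079  -747.51729729    0.        ]]
carrier [[ 502.33593013 -450.19054893  100.        ]] handle [[ 610.26191467 -308.95633197  150.        ]]
```

View pics/c1.png

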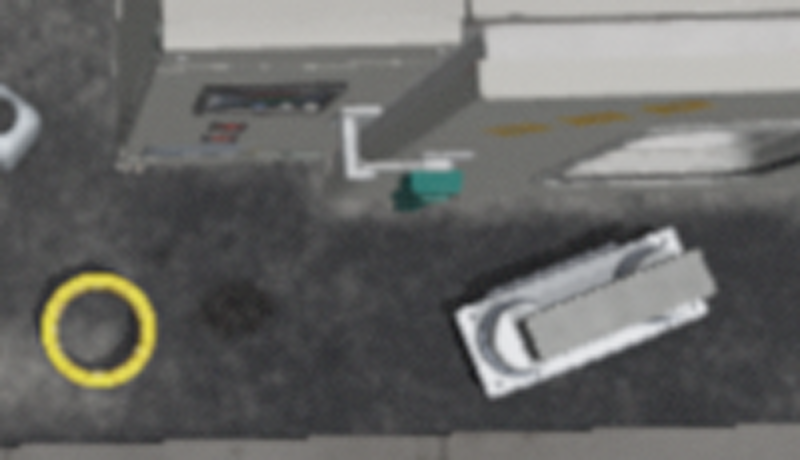

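Run:
```python
from h import *
from scipy.optimize import least_squares
c=info('top'); im=cv2.imread('pics/top0.png'); s=cv2.imread('pics/scene0.png'); cs=info('scene')
f=lambda p:(np.array(p,float)+.5)/4-.5+[265,150]
P=ray(c,f([[458,312],[672,228],[710,310],[493,397]]),38); print(P.round(), 'c',P.mean(0))
for i in range(4): print(np.linalg.norm(P[i]-P[i-1]).round())
d=P[0]+P[3]-P[1]-P[2]; print('yaw axis deg',np.degrees(np.arctan2(d[1],d[0])))
Q=ray(c,f([[525,318],[700,251],[717,296],[540,360]]),123); print(Q.round(),'c',Q.mean(0)); d=Q[0]+Q[3]-Q[1]-Q[2];print(np.degrees(np.arctan2(d[1],d[0])))
for i in range(4): print(np.linalg.norm(Q[i]-Q[i-1]).round())
print('cab',ray(c,[[90,228],[243,225]],250),'jar',ray(c,[224,240],116))
def green(I,box):
    h=cv2.cvtColor(I,cv2.COLOR_BGR2HSV); m=cv2.inRange(h,(75,100,30),(95,255,255)); k=np.zeros_like(m);x0,y0,x1,y1=box;k[y0:y1,x0:x1]=m[y0:y1,x0:x1]
    y,x=np.nonzero(k); return x.min(),x.max(),y.min(),y.max()
gt=green(im,(350,180,395,215)); gs=green(s,(310,195,350,260)); print(gt,gs)
def tri(pt,ps):
    A=[];b=[]
    for cc,p in((c,pt),(cs,ps)):
        e=cc['eye'];q=ray(cc,p,0)[0]-e;q/=np.linalg.norm(q);M=np.eye(3)-np.outer(q,q);A.append(M);b.append(M@e)
    return np.linalg.lstsq(np.vstack(A),np.hstack(b),rcond=None)[0]
print('handle top',tri([374,192.5],[331,209]),'bot',tri([366,201],[328,243]))
```

```text
[[ 509. -356.   38.]
 [ 580. -554.   38.]
 [ 505. -583.   38.]
 [ 433. -384.   38.]] c [ 506.72196737 -469.29609294   38.        ]
81.0
210.0
80.0
212.0
yaw axis deg 109.76944271372557
[[ 499. -391.  123.]
 [ 552. -543.  123.]
 [ 513. -555.  123.]
 [ 463. -402.  123.]] c [ 506.83465922 -472.86766821  123.        ]
108.56246640386375
37.0
161.0
40.0
162.0
cab [[521.76666074 579.3825279  250.        ]
 [518.83348599 116.0005536  250.        ]] jar [[477.95522078 188.91151397 116.        ]]
(np.int64(365), np.int64(379), np.int64(193), np.int64(201)) (np.int64(325), np.int64(334), np.int64(209), np.int64(243))
handle top [ 601.90968316 -277.43856036  304.46628908] bot [ 595.20696957 -288.41229824  153.03427846]
```

The plate measures 81 x 211 mm and the prism 161 x 40 mm, which match the given sizes. I'll retract to a radius of 450 mm, then swing round on an arc.

Emit:
servo_tool(targets=[[-1,0,-2,0,0],[-1,0,-3.7,0,0],[-1,0,-3.7,0,0],[-1,0,-3.7,0,0],[-1,0,-3.7,0,0],[-1,0,-3.7,0,0],[-1,0,-2,0,0],[-1,-1.96,-0.04,0,2.5],[-1,-3.92,-0.17,0,5],[-1,-3.92,-0.17,0,5],[-1,-3.92,-0.17,0,5],[-1,-3.92,-0.17,0,5],[-1,-3.92,-0.17,0,5],[-1,-3.92,-0.17,0,5],[-1,-3.92,-0.17,0,5],[-1,-3.92,-0.17,0,5],[-1,-3.92,-0.17,0,5],[-1,-3.92,-0.17,0,5],[-1,-3.92,-0.17,0,5],[-1,-3.92,-0.17,0,5]])

```text
clock: 1.77
position: [444.8, 69.9, 404.7]
eef_rot: [3.141, 0.0, 1.726]
wrist_force: [1.0, -0.5, -0.6]
finger_gap: 85.4
finger_force: 0.0
```

Emit:
servo_tool(targets=[[-1,-3.92,-0.17,0,5],[-1,-3.92,-0.17,0,5],[-1,-3.92,-0.17,0,5],[-1,-3.92,-0.17,0,5],[-1,-3.92,-0.17,0,5],[-1,-3.92,-0.17,0,5],[-1,-3.92,-0.17,0,5],[-1,-3.92,-0.17,0,5],[-1,-3.92,-0.17,0,5],[-1,-3.92,-0.17,0,5],[-1,-1.96,-0.04,0,2.5],[-1,0,0,0,0]])

```text
clock: 2.77
position: [323.7, -311.7, 405.0]
eef_rot: [3.141, 0.002, 0.804]
wrist_force: [-0.7, 0.1, 0.2]
finger_gap: 85.6
finger_force: 0.0
```

```bash
cat >> h.py <<'E'
def go(x,y,z,yawdeg):
    o=r.get_obs(); p=o['position']; yw=o['eef_rot'][2]; d=np.array([x,y,z])-p
    print('at',p.round(1),np.degrees(o['eef_rot']).round(2),'t',round(o['clock'],2),'tool cm',(np.array([np.cos(yw)*d[0]+np.sin(yw)*d[1],np.sin(yw)*d[0]-np.cos(yw)*d[1],-d[2]])/10).round(2),'turn',round((np.degrees(yw)-yawdeg+180)%360-180,2))
E
python3 -c "
from h import *
go(507,-472,400,109.2)"
```

```text
at [ 323.7 -311.7  405. ] [1.7997e+02 9.0000e-02 4.6060e+01] t 2.77 tool cm [ 1.18 24.32  0.5 ] turn -63.14
```

Emit:
servo_tool(targets=[[-1,0,0,0,-7],[-1,0,0,0,-7],[-1,0,0,0,-7],[-1,0,0,0,-7],[-1,0,0,0,-7],[-1,0,0,0,-7],[-1,0,0,0,-7],[-1,0,0,0,-7],[-1,0,0,0,-7.1],[-1,-3.02,1.72,0,0],[-1,-3.02,1.72,0,0],[-1,-3.02,1.72,0,0],[-1,-3.02,1.72,0,0],[-1,-3.02,1.72,0,0],[-1,-3.02,1.72,0,0],[-1,-3.02,1.72,0,0],[-1,0,0,0,0],[-1,0,0,0,0]])

```text
clock: 4.27
position: [513.4, -467.0, 402.8]
eef_rot: [-3.14, -0.002, 1.917]
wrist_force: [-0.1, -0.3, -0.6]
finger_gap: 85.2
finger_force: 0.0
```

```bash
python3 -c "
from h import *
go(507,-472,258,109.2)
c=info('wrist'); print(c['eye'],r.camera_info('wrist')['rotation'])
snap('wrist','w1.png')"
```

```text
at [ 513.4 -467.   402.8] [-1.7993e+02 -9.0000e-02  1.0981e+02] t 4.27 tool cm [-0.26 -0.78 14.48] turn 0.61
[ 487.26212369 -392.19267584  371.75825136] [-0.31126854  0.00198414  0.34527763]
```

View pics/w1.png

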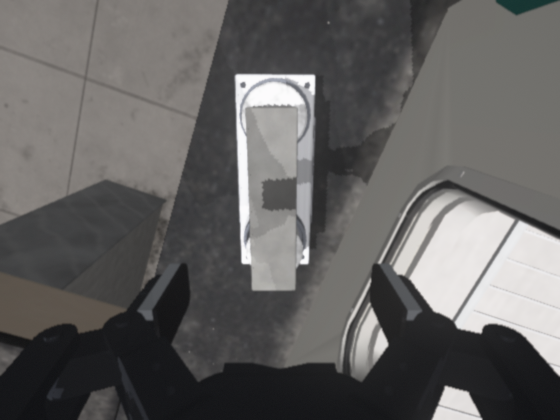

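The wrist view shows the prism's top face, with corners at about (247,107), (297,107), (295,290) and (254,290). It lies over the plate, whose corners are (236,75), (315,75), (308,263) and (242,263).

Run:
```python
from h import *
c=info('wrist')
for p,z in(([[247,107],[297,107],[295,290],[253,290]],123),([[236,75],[315,75],[308,263],[241,263]],38)):
    P=ray(c,p,z); d=P[0]+P[1]-P[2]-P[3]
    print(P.round(),P.mean(0).round(1),np.degrees(np.arctan2(d[1],d[0])).round(2),[np.linalg.norm(P[i]-P[i-1]).round() for i in range(4)])
```

```text
[[ 463. -402.  123.]
 [ 499. -389.  123.]
 [ 554. -540.  123.]
 [ 518. -553.  123.]] [ 508.6 -470.9  123. ] 109.99 [np.float64(160.0), np.float64(38.0), np.float64(160.0), np.float64(38.0)]
[[ 436. -381.   38.]
 [ 510. -354.   38.]
 [ 579. -550.   38.]
 [ 504. -577.   38.]] [ 506.9 -465.5   38. ] 109.2 [np.float64(208.0), np.float64(78.0), np.float64(208.0), np.float64(80.0)]
```

Emit:
servo_tool(targets=[[-1,-0.12,-0.33,1,0],[-1,-0.12,-0.33,2,0],[-1,0,0,2.5,0],[-1,0,0,2.5,0],[-1,0,0,2.5,0],[-1,0,0,2,0],[-1,0,0,1,0],[-1,0,0,1,0],[-1,0,0,0,0],[-1,0,0,0,0]])

```text
clock: 5.15
position: [506.4, -471.5, 260.2]
eef_rot: [3.141, 0.0, 1.915]
wrist_force: [-0.3, 0.1, 0.3]
finger_gap: 85.4
finger_force: 0.0
```

```bash
python3 -c "
from h import *
go(508,-471.5,258,110)"
```

```text
at [ 506.4 -471.5  260.2] [1.7999e+02 2.0000e-02 1.0972e+02] t 5.15 tool cm [-0.06  0.15  0.22] turn -0.28
```

Emit:
servo_tool(targets=[[-1,0,0.15,0.15,0],[-0.5,0,0,0,0],[-0.2,0,0,0,0],[-0.1,0,0,0,0],[0,0,0,0,0],[0.05,0,0,0,0],[0.1,0,0,0,0],[0.15,0,0,0,0],[0.3,0,0,0,0],[0.6,0,0,0,0],[1,0,0,0,0],[1,0,0,0,0],[1,0,0,0,0],[1,0,0,0,0],[1,0,0,0,0],[1,0,0,0,0]])

```text
clock: 6.48
position: [508.1, -471.0, 258.6]
eef_rot: [3.141, 0.0, 1.915]
wrist_force: [-0.3, 1.6, 5.5]
finger_gap: 39.2
finger_force: 60.0
```

Emit:
servo_tool(targets=[[1,0,0,-0.2,0],[1,0,0,-0.5,0],[1,0,0,-1,0],[1,0,0,-1.5,0],[1,0,0,-2,0],[1,0,0,-2,0],[1,0,0,-1,0],[1,0,0,0,0],[1,0,0,0,0]])

```text
clock: 7.23
position: [507.7, -470.9, 340.2]
eef_rot: [3.141, 0.0, 1.915]
wrist_force: [-1.0, 1.0, -5.8]
finger_gap: 39.7
finger_force: 61.1
```

```bash
python3 -c "
from h import *
snap('wrist','w2.png')
go(490,-215,340,109.7)
o=r.get_obs();print(o['wrist_force'],o['wrist_torque'],o['finger_gap'])"
```

```text
at [ 507.7 -470.6  339.3] [-1.7997e+02 -8.0000e-02  1.0973e+02] t 7.28 tool cm [24.65  6.96 -0.07] turn 0.03
[-0.1650117   0.67346178 -5.90757021] [-0.00025318  0.01043589 -0.02084998] 39.125250943032384
```

View pics/w2.png

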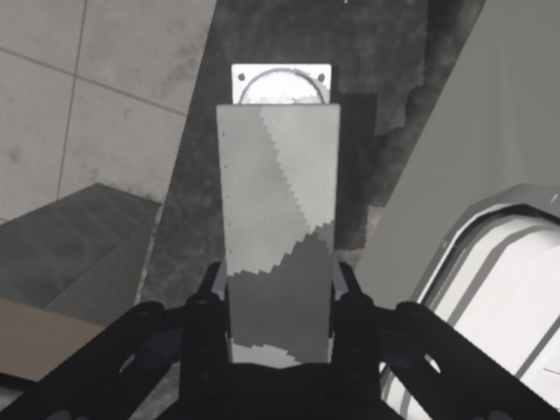

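The wrist view shows the prism gripped square between the pads, spanning columns 218 to 340. It is lifted, and the carrier is still in place below it, with its top edge at row 65. Next I move to the free strip.

Emit:
servo_tool(targets=[[1,0.8,0.23,0,0],[1,1.6,0.45,0,0],[1,2.5,0.7,0,0],[1,2.5,0.7,0,0],[1,2.5,0.7,0,0],[1,2.5,0.7,0,0],[1,2.5,0.7,0,0],[1,2.5,0.7,0,0],[1,2.5,0.7,0,0],[1,2.5,0.7,0,0],[1,2.1,0.6,0,0],[1,0.9,0.25,0,0],[1,0,0,1.5,0],[1,0,0,3,0],[1,0,0,3,0],[1,0,0,3,0],[1,0,0,2,0],[1,0,0,1,0],[1,0,0,0,0],[1,0,0,0,0]])

```text
clock: 8.95
position: [489.2, -208.1, 205.3]
eef_rot: [-3.141, -0.0, 1.915]
wrist_force: [0.6, 0.5, -4.5]
finger_gap: 39.3
finger_force: 61.4
```

```bash
python3 -c "
from h import *
go(490,-215,175.8,109.7)
print(r.get_obs()['wrist_force'])"
```

```text
at [ 489.2 -208.1  205.3] [-1.7996e+02 -1.0000e-02  1.0969e+02] t 8.95 tool cm [-0.68 -0.16  2.95] turn -0.01
[ 0.60520705  0.5274828  -4.46679246]
```

Emit:
servo_tool(targets=[[1,0,0,1,0],[1,0,0,0.8,0],[1,0,0,0.5,0],[1,0,0,0.3,0],[1,0,0,0.1,0],[1,0,0,0.1,0],[1,0,0,0,0],[1,0,0,0,0]])

```text
clock: 9.62
position: [489.4, -207.9, 177.4]
eef_rot: [3.141, 0.0, 1.915]
wrist_force: [-0.3, -0.5, -5.6]
finger_gap: 39.2
finger_force: 61.8
```

Emit:
servo_tool(targets=[[1,0,0,0.08,0],[1,0,0,0.08,0],[1,0,0,0.05,0],[1,0,0,0,0],[1,0,0,0,0]])

```text
clock: 10.03
position: [489.3, -207.8, 175.1]
eef_rot: [-3.142, -0.0, 1.915]
wrist_force: [0.2, -0.5, -5.8]
finger_gap: 39.2
finger_force: 61.8
```

Emit:
servo_tool(targets=[[1,0,0,0.07,0],[1,0,0,0.07,0],[1,0,0,0,0],[1,0,0,0,0]])

```text
clock: 10.37
position: [489.2, -207.8, 174.6]
eef_rot: [3.141, 0.0, 1.915]
wrist_force: [-2.2, 2.2, 10.3]
finger_gap: 39.5
finger_force: 63.3
```

The prism touches the bench at 10 N. I'll release it.

Emit:
servo_tool(targets=[[0.1,0,0,0,0],[0,0,0,0,0],[-0.1,0,0,0,0],[-0.3,0,0,0,0],[-0.6,0,0,0,0],[-1,0,0,0,0],[-1,0,0,0,0],[-1,0,0,0,0],[-1,0,0,-1,0],[-1,0,0,-2,0],[-1,0,0,-3,0],[-1,0,0,-3,0],[-1,0,0,-3,0],[-1,0,0,-3,0],[-1,0,0,-2,0],[-1,0,0,0,0]])

```text
clock: 11.7
position: [489.8, -208.6, 348.4]
eef_rot: [3.136, 0.004, 1.914]
wrist_force: [0.8, -0.2, -0.6]
finger_gap: 85.1
finger_force: 0.0
```

```bash
python3 -c "
from h import *
im=snap('top','top2.png')
cv2.imwrite('pics/c2.png',cv2.resize(im[150:265,265:465],None,fx=4,fy=4,interpolation=cv2.INTER_CUBIC))
go(507,-466,345,109.2)"
```

```text
at [ 489.5 -208.1  346.4] [1.7978e+02 1.5000e-01 1.0972e+02] t 11.75 tool cm [-24.87  -7.05   0.14] turn 0.52
```

View pics/c2.png

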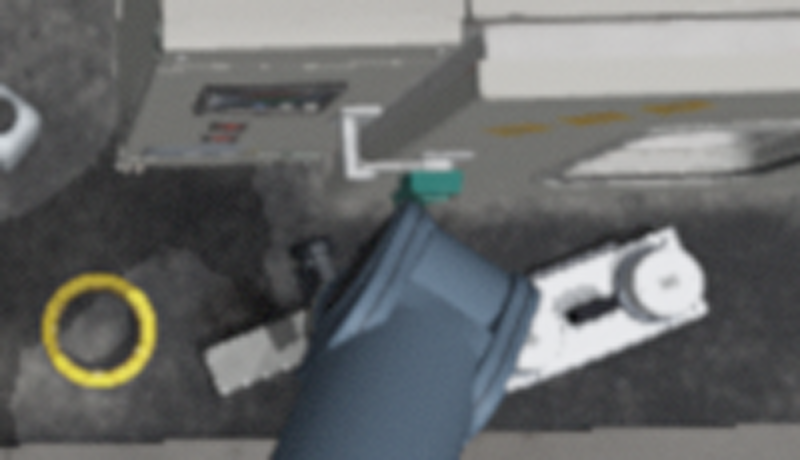

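The crop shows the prism on the bench at about (255,355), the arm above it, and the carrier still in place with its grip at (590,312). I'll go back to the carrier.

Emit:
servo_tool(targets=[[-1,-0.8,-0.23,0,0],[-1,-1.6,-0.45,0,0],[-1,-2.5,-0.7,0,0],[-1,-2.5,-0.7,0,0],[-1,-2.5,-0.7,0,0],[-1,-2.5,-0.7,0,0],[-1,-2.5,-0.7,0,0],[-1,-2.5,-0.7,0,0],[-1,-2.5,-0.7,0,0],[-1,-2.5,-0.7,0,0],[-1,-2,-0.6,0,0],[-1,-0.9,-0.25,0,0.5],[-1,0,0,0,0],[-1,0,0,0,0],[-1,0,0,0,0]])

```text
clock: 13.0
position: [507.8, -468.7, 343.0]
eef_rot: [3.142, -0.002, 1.907]
wrist_force: [0.7, 0.0, -0.2]
finger_gap: 85.5
finger_force: 0.0
```

```bash
python3 -c "
from h import *
go(507,-466,345,109.2)
snap('wrist','w3.png')"
```

```text
at [ 507.8 -468.7  343. ] [ 1.8000e+02 -1.1000e-01  1.0928e+02] t 13.0 tool cm [ 0.28  0.01 -0.2 ] turn 0.08
```

View pics/w3.png

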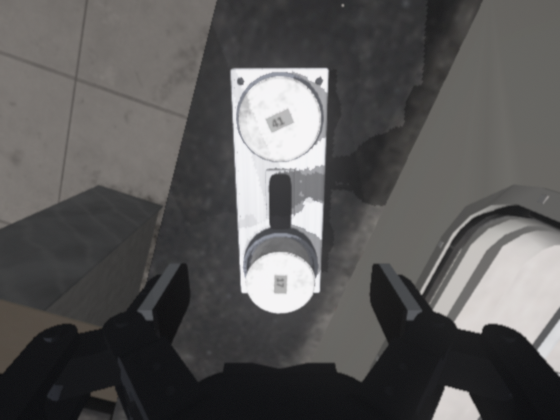

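The wrist view shows both tins seated, with lid centres at about (280,117) and (281,281). The black grip spans columns 269 to 292 and rows 173 to 235, and the plate's top corners are at (231,68) and (328,68).

Run:
```python
from h import *
c=info('wrist'); im=cv2.imread('pics/w3.png'); g=cv2.cvtColor(im,cv2.COLOR_BGR2GRAY)
L=ray(c,[[280,117],[281,281]],84); d=L[0]-L[1]
print('lids',L.round(1),L.mean(0).round(1),np.linalg.norm(d).round(1),np.degrees(np.arctan2(d[1],d[0])).round(2))
P=ray(c,[[231,68],[328,68]],38); e=P[1]-P[0]; y=np.array([-e[1],e[0],0])/np.linalg.norm(e)
print('plate w',np.linalg.norm(e),'ctr',P.mean(0)-105*y, 'yaw',np.degrees(np.arctan2(y[1],y[0])))
m=np.zeros_like(g); m[165:240,255:305]=(g[165:240,255:305]<60)*255
n,l,s,ce=cv2.connectedComponentsWithStats(m); i=1+s[1:,4].argmax(); x,yy,w,h,a=s[i]; print(x,yy,w,h)
for row in(180,190,200,210,220): q=np.nonzero(l[row]==i)[0]; print(row,q.min(),q.max(),ray(c,[[(q.min()+q.max())/2,row]],79)[0].round(1))
print('top end',ray(c,[[x+w/2,yy]],79))
go(*(L.mean(0)[:2]),216,109.2)
```

```text
lids [[ 485.7 -401.5   84. ]
 [ 529.9 -525.1   84. ]] [ 507.8 -463.3   84. ] 131.2 109.68
plate w 78.21791779850098 ctr [ 508.07542684 -466.47852481   38.        ] yaw 109.27768235868197
270 180 20 48
180 287 288 [ 506.5 -443.5   79. ]
190 271 289 [ 503.7 -452.9   79. ]
200 271 289 [ 506.4 -460.5   79. ]
210 271 289 [ 509.1 -468.2   79. ]
220 271 288 [ 511.5 -476.3   79. ]
top end [[ 501.12763075 -445.41196297   79.        ]]
at [ 508.  -468.5  343.3] [ 1.7998e+02 -8.0000e-02  1.0931e+02] t 13.05 tool cm [ 0.5   0.16 12.73] turn 0.11
```

Emit:
servo_tool(targets=[[-1,0.15,0.06,1,0],[-1,0.15,0.06,2,0],[-1,0,0,2.5,0],[-1,0,0,2.5,0],[-1,0,0,2,0],[-1,0,0,1.2,0],[-1,0,0,0.6,0],[-1,0,0,0.4,0],[-1,0,0,0,0],[-1,0,0,0,0]])

```text
clock: 13.88
position: [507.9, -467.0, 222.7]
eef_rot: [3.141, 0.001, 1.906]
wrist_force: [0.2, -0.5, 0.9]
finger_gap: 85.3
finger_force: 0.0
```

```bash
python3 -c "
from h import *
go(508,-465,221,109.4)"
```

```text
at [ 507.9 -467.   222.7] [1.7996e+02 7.0000e-02 1.0922e+02] t 13.88 tool cm [0.19 0.08 0.17] turn -0.18
```

Emit:
servo_tool(targets=[[-0.5,0.2,0.05,0.15,0],[0,0,0,0,0],[0.3,0,0,0,0],[0.4,0,0,0,0],[0.5,0,0,0,0],[0.55,0,0,0,0],[0.6,0,0,0,0],[0.65,0,0,0,0],[0.8,0,0,0,0],[1,0,0,0,0],[1,0,0,0,0],[1,0,0,0,0],[1,0,0,0,0],[1,0,0,0,0],[1,0,0,0,0],[1,0,0,0,0]])

```text
clock: 15.22
position: [507.3, -464.9, 220.5]
eef_rot: [-3.142, 0.0, 1.906]
wrist_force: [-2.6, 1.0, 5.9]
finger_gap: 17.1
finger_force: 59.3
```

Emit:
servo_tool(targets=[[1,0,0,-0.1,0],[1,0,0,-0.2,0],[1,0,0,-0.4,0],[1,0,0,-0.6,0],[1,0,0,-0.9,0],[1,0,0,-1.2,0],[1,0,0,-1.4,0],[1,0,0,-1.5,0],[1,0,0,-1.5,0],[1,0,0,-1.5,0],[1,0,0,-1.4,0],[1,0,0,-1.2,0],[1,0,0,-1,0],[1,0,0,-0.8,0],[1,0,0,-0.6,0],[1,0,0,-0.4,0],[1,0,0,-0.2,0],[1,0,0,-0.1,0],[1,0,0,0,0],[1,0,0,0,0]])

```text
clock: 16.88
position: [507.5, -464.6, 369.6]
eef_rot: [-3.141, -0.001, 1.906]
wrist_force: [1.3, 0.1, -4.5]
finger_gap: 17.1
finger_force: 58.6
```

```bash
python3 -c "
from h import *
go(507.3,-465,371,109.2)
o=r.get_obs();print(o['wrist_force'],o['wrist_torque'],o['finger_gap'])
s=snap('scene','s4.png')[230:350,270:420]; w=snap('wrist','w4.png')
cv2.imwrite('pics/c4.png',np.hstack([cv2.resize(s,(400,320)),cv2.resize(w,(400,320))]))"
```

```text
at [ 507.5 -464.6  369.6] [-1.7997e+02 -4.0000e-02  1.0922e+02] t 16.88 tool cm [-0.03 -0.03 -0.14] turn 0.02
[ 1.25988065  0.05815636 -4.54874009] [-0.00839742 -0.06155246 -0.00027   ] 17.13330335957101
```

View pics/c4.png

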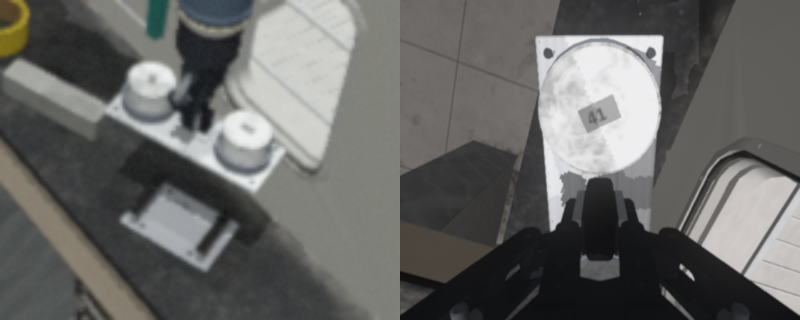

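The scene half of the picture shows the carrier held level above the stand, around (195,130). Both tins are seated and the prism lies flat on the bench at (55,95). I'll hold for over 3 s.

Emit:
servo_tool(targets=[[1,0,0,0,0],[1,0,0,0,0],[1,0,0,0,0],[1,0,0,0,0],[1,0,0,0,0],[1,0,0,0,0],[1,0,0,0,0],[1,0,0,0,0],[1,0,0,0,0],[1,0,0,0,0],[1,0,0,0,0],[1,0,0,0,0],[1,0,0,0,0],[1,0,0,0,0],[1,0,0,0,0],[1,0,0,0,0],[1,0,0,0,0],[1,0,0,0,0],[1,0,0,0,0],[1,0,0,0,0]])

```text
clock: 18.65
position: [507.5, -464.7, 370.2]
eef_rot: [-3.142, -0.0, 1.906]
wrist_force: [-0.1, -0.1, -3.9]
finger_gap: 17.1
finger_force: 58.6
```

Emit:
servo_tool(targets=[[1,0,0,0,0],[1,0,0,0,0],[1,0,0,0,0],[1,0,0,0,0],[1,0,0,0,0],[1,0,0,0,0],[1,0,0,0,0],[1,0,0,0,0],[1,0,0,0,0],[1,0,0,0,0],[1,0,0,0,0],[1,0,0,0,0],[1,0,0,0,0],[1,0,0,0,0],[1,0,0,0,0],[1,0,0,0,0],[1,0,0,0,0],[1,0,0,0,0],[1,0,0,0,0],[1,0,0,0,0]])

```text
clock: 20.32
position: [507.5, -464.7, 370.2]
eef_rot: [-3.142, -0.0, 1.906]
wrist_force: [1.1, 0.8, -4.3]
finger_gap: 17.2
finger_force: 58.6
```

```bash
python3 -c "
from h import *
go(507.3,-465,371,109.2); print(r.job_done())"
```

```text
at [ 507.5 -464.7  370.2] [-180.     -0.    109.22] t 20.32 tool cm [-0.02 -0.03 -0.08] turn 0.02
the job is handed in; nothing more can be done
None
```

The prism lies flat on the free bench, and the carrier is held level by its grip about 15 cm above its stand with both tins seated; I held it over 3 s and handed the job in at 20.3 s (no verdict was returned).

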